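Close and lock the dust extractor's filter hatch

ROBOT

A 6-joint arm with a two-finger parallel gripper is mounted at the origin on the work surface. World frame = base frame: x ahead of the robot, y to its left, z up, the work surface at z = 0. Lengths are in m, angles in rad, forces in N, time in s.
With the tool pointing down it reaches from about 0.225 to 0.725 m from the base axis. Payload 3.1 kg.
Tool frame: the origin (TCP) lies at the very end of the fingers, on their centre line; the grasp point (between the pads) lies ctrl.tcp_to_grasp behind it (ctrl.tcp_to_grasp is the distance from the TCP to the grasp point, in m); y points along the fingers, x is the direction in which the jaws open and shut, and the axes are right-handed (so a half turn about y gives the same grasp; the last joint's range is limited). The gripper opens to 85 mm and grips with 20 to 120 N. Pads are 22 mm wide; open, the fingers measure 114 mm over their backs; the gripper's body (76 mm by 85 mm) begins 54 mm behind the grasp point. The pads swing forward as they close: fully open they stand 13 mm farther back than shut.
Start: joints at [-1.454, 0.048, 0.099, 1.622, 0, 1.443], TCP at [0.127, -0.509, 0.231] pointing down, gripper open.
Joint ranges: [-2.91, 2.91], [-0.99, 1.94], [-1.21, 1.42], [-2.12, 2.29], [-1.49, 1.47], [-3.14, 3.14]. Speed limits (rad/s): [2.79, 2.79, 3.14, 3.14, 3.14, 3.14].

INTERFACE

Orientations are given as a 3x3 rotation matrix whose columns are the frame's x, y, z axes.
In Python, from plant import status, optics, ctrl gives the robot as it stands.
- The arm moves only by the tool move_arm, never from a script. Its argument "motion" is a list that holds one entry, the list of rows, each a list of 7 numbers: the shift along the world's x, y, z in units of 0.15 m (1.0 is 0.15 m), then the turn, a rotation vector about the world's x, y, z in units of pi rad (1.0 is pi rad), then the gripper's target within -1 to 1 (fully open at 1, half-way at 0, shut at -1). A call has 1 to 10 rows; each row is the pose to reach, as a shift and turn from the pose commanded when the call began, turning the shorter way round; what a row does not reach only later rows make up. A row lasts 1/8 s, in which the tool goes at most 62.5 mm and 10.7 degrees, less where a joint would pass 70% of its speed; a pose out of reach is approached as far as the arm can. A call with a number of a shift or a turn outside -1 to 1 is refused whole. A call with a gripper value outside its range is refused whole. The fingers move at their own pace and stop on an object; "grip_force" is the grip in N (left out, the last holds). Time passes only in rows, so rows that repeat a pose let the fingers close. It gives the time, the measured TCP pose, the force and the opening at its end, in the units of the state.
- status.sense(): the state, without advancing time (a new reading comes with each control period).
- optics.get_image(name): name is "scene" or "top" or "wrist"; returns the picture (400x640x3 uint8, red, green, blue); there is no depth.
- optics.get_calibration(name): a dict with "fx", "fy", "cx", "cy" (pixels), "R" (3x3) and "t" (3): a world point X has camera coordinates R X + t; the wrist camera has in their place "hand_eye" (4x4, takes a point from camera to tool coordinates, whose origin is the TCP and whose axes are the tool frame's). Camera axes: x right, y down, z forward; pixel columns grow to the right and rows downward; lengths in m; the calibration is good to about 2 mm. A picture is of the moment at which its call begins: read the wrist's pose just before it. get_calibration takes no time and is no camera call.
- ctrl.hand_in(): hands the job in, once; it reports no verdict.
The state is a dict: "time": time; "qpos": joint angles; "qd": joint speeds; "effort": joint torques, N m; "ee_pos": TCP position; "orientation": TCP orientation; "force": force on the tool from outside, world axes, zero at the start; "torque": the same for the moment, N m; "width": opening from 0.0 (shut) to 1.0 (fully open).
Only numpy, scipy, OpenCV 4.12 (cv2) and the standard library are available. Lean on these libraries where they do the work, as an engineer would, in place of code of your own. Each camera call takes 0.05 s, during which the arm holds its last target.

TASK

The filter of the bench-top dust extractor has just been changed. Shut its sloping hatch gently, without letting it slam, then lock it: turn both black wing latches a quarter turn clockwise until each drops into its locked detent, and let go. Leave the carving tools around it where they are.

Things in the scene. Friction and masses are not known exactly. Their poses are not given: they have to be found in the camera images.
- extractor: Blue sheet-steel dust extractor fixed on the bench, 300 deep (x) x 370 wide (y) x 275 high mm with the grey motor on top, plus a round inlet 55 mm out on its left side. Origin: centre of its underside, x front to back, y to its left, z up. Its front face is 100 high; from there a face slopes up and back at 35 degrees to the horizontal, carrying the hatch.
- hatch (a joint): Opening angle of the white hatch (rad): 0 shut on its seal, grows as its lower (front) edge swings up, 1.3 at most. A friction stay holds it wherever it is left; 2 to 10 N at the free edge moves it. The hatch is a plate 166 (up the slope) x 285 wide x 4 mm, hinged along its upper edge.
- hatch_hinge (a point): At the hinge, midway across the hatch, level with its outer face; the true pivot lies 6 mm below this point along z. Axes are the hatch's own: y along the hinge to the machine's left (opening turns the hatch about +y), z square out of the outer face, x from the free edge to the hinge. With the hatch shut, z leans 35 degrees from vertical towards the machine's front.
- hatch_edge (a point): Point on the hatch's outer face, midway across, 150 mm from the hinge and 16 mm from the free edge; axes as hatch_hinge. Clear flat plate for 55 mm to either side along y: the place to push.
- wing_left_grip (a point): On the turning axis of the left wing latch, 28 mm above the plate. Grip: a black bar 48 long (y) x 10 thick (x) mm, from 6 to 36 mm above the plate, on a round foot of diameter 38 whose top is 6 mm above the plate. z: turning axis, out of the hatch. A white line on the bar runs from the axis to -y. The axis is 125 mm from the hinge and 80 mm left (+y) of the hatch's middle.
- wing_right_grip (a point): The same for the right wing latch, 80 mm right of the hatch's middle (-y).
- wing_left (a joint): Angle of the left latch (rad), 0 to 1.57, clockwise seen looking onto the hatch. 0: open, bar along the hinge, white line to the red dot at the machine's right. 1.57: locked, bar up and down the slope, white line to the green dot at the free edge. Turns with under 0.5 N m. Turned before the hatch is fully shut, its tongue catches on the frame and keeps the hatch from shutting.
- wing_right (a joint): The same for the right latch; it too locks clockwise.
- wing_left_lift (a joint): How far the left latch stands out of its seat along its axis (m); a spring of 8 to 9 N pulls it in. 0 in the open rest (up to 0.25 rad); a cam raises it to 0.003 (about 1.0 to 1.15 rad); past about 1.25 rad, once let go, it drops to 0 into the locked detent and draws itself to 1.5 or more. A hand that grips tightly should follow it up; it drops when released.
- wing_right_lift (a joint): The same for the right latch.
- mallet: Bystander: round wooden carver's mallet standing on its head, 100 mm in diameter, 245 high. Origin at the centre of its underside.
- gouge: Bystander: carving gouge lying on the bench, green handle 24 mm thick, steel blade, 258 mm long along x. Origin near its ferrule, on the bench.
- stone: Bystander: sharpening stone in a dark wooden tray, 90 x 220 x 36 mm. Origin at the centre of its underside.
- wax_jar: Bystander: amber jar of wax with a metal lid, 68 mm in diameter, 65 high. Origin at the centre of its underside.

How it is judged:
On the way, in this order (a step that is already met when the one before it is completed fails the run):
1. the hatch is shut (value of joint hatch below 0.03 rad), for 0.2 s.
2. both wing latches have dropped into the locked detent (value of joint each of wing_left, wing_right above 1.45 rad and value of joint each of wing_left_lift, wing_right_lift below 0.0012 m), for 0.2 s.
At the end, for the whole second after the job is handed in: The hatch is shut (opening under 0.03 rad), both wing latches are turned past 1.45 rad and have dropped into the detent (lift under 1.2 mm), and mallet, gouge, stone and jar are within 30 mm of where they stood (all of step 2 and value of joint hatch below 0.03 rad and distance of each of mallet, gouge, stone, wax_jar from where it was at the start of the episode below 0.03 m); the robot touches nothing.
It fails at once if the hatch is slammed (it shuts faster than 2.5 rad/s) (velocity of joint hatch below -2.5 rad/s).
It fails at once if a bystander is knocked over or pushed away (distance of any of mallet, gouge, stone, wax_jar from where it was at the start of the episode above 0.03 m or angle between any of mallet, wax_jar's own z axis and vertical above 0.3 rad).
It also fails if it takes over 72 s, if anything falls off the work surface, if the arm or the gripper's body presses on something with over 40 N, if the wrist force passes 120 N, or if a joint passes its speed limit or range.

## Working session

There is one attempt and no reset: what is moved stays moved. The work goes in short steps, Python scripts to look and compute and a tool call to move; the robot and the scene stay as the last step left them, time stands still between calls to the robot, and variables do not carry over. Pictures are saved under pics/ and viewed, and the job is handed in when it is done.

Besides the shell and the picture viewer there is one more tool, called after "Emit:" as a command line: name --argument value ..., lists and objects as JSON in quotes. move_arm: Moves the arm, as the interface text tells. Its arguments: {"type":"object","properties":{"motion":{"type":"array","items":{"type":"array","items":{"type":"array","items":{"type":"number","minimum":-1,"maximum":1}}}},"grip_force":{"type":"number"}},"required":["motion"]}

```bash
ls; mkdir -p pics
python3 - <<'E'
from plant import status, optics, ctrl
import cv2,numpy as np
s=status.sense();print(s); print(ctrl.tcp_to_grasp)
for n in ["scene","top","wrist"]:
    im=optics.get_image(n); cv2.imwrite(f"pics/{n}0.png",im[:,:,::-1]); c=optics.get_calibration(n); print(n,c)
E
```

```text
pics
{'time': 0.0, 'qpos': array([-1.45378723e+00,  4.87410659e-02,  9.76071753e-02,  1.62198312e+00,
        1.02014649e-05,  1.44300770e+00]), 'qd': array([-0.00165174, -0.00048107,  0.00063468, -0.0007256 , -0.00244304,
        0.00109111]), 'effort': array([ 6.41623446e-04, -3.38780308e+01,  3.20016038e+01,  2.02273065e-02,
       -3.56824139e-04, -5.50840568e-06]), 'ee_pos': array([ 0.12716531, -0.50874939,  0.23012686]), 'orientation': array([[ 2.42359766e-01, -2.60789640e-04,  9.70186413e-01],
       [-9.70183721e-01,  2.30600163e-03,  2.42359714e-01],
       [-2.30045635e-03, -9.99997307e-01,  3.05868153e-04]]), 'force': array([-0.46056858,  0.02820366,  0.21003356]), 'torque': array([ 0.05271515, -0.03196073, -0.04363773]), 'width': 0.9966927873088046}
0.0187
scene {'fx': 373.11330639668967, 'fy': 373.11330639668967, 'cx': 316.5484287097053, 'cy': 197.11382848162845, 'R': array([[ 0.96583219,  0.25894257,  0.0108134 ],
       [ 0.2505732 , -0.92233209, -0.294137  ],
       [-0.06619104,  0.28679653, -0.95570209]]), 't': array([-0.58126915, -0.07871084,  1.04776283])}
top {'fx': 505.8504944560308, 'fy': 505.8504944560308, 'cx': 319.39630616019207, 'cy': 203.56936233190206, 'R': array([[-0.01139059, -0.99992228, -0.00506901],
       [-0.9898974 ,  0.01199259, -0.14127745],
       [ 0.14132726,  0.00340857, -0.98995706]]), 't': array([0.03767811, 0.63619669, 1.53603256])}
wrist {'fx': 320.02568944989935, 'fy': 320.02568944989935, 'cx': 324.09847778252515, 'cy': 198.7625140523582, 'hand_eye': array([[ 9.99999782e-01, -6.53287853e-04,  9.80711301e-05,
         2.35284294e-04],
       [-2.86834554e-04, -2.95654737e-01,  9.55294820e-01,
        -1.42367583e-01],
       [-5.95087308e-04, -9.55294640e-01, -2.95654860e-01,
         7.63206712e-02],
       [ 0.00000000e+00,  0.00000000e+00,  0.00000000e+00,
         1.00000000e+00]])}
```

View pics/scene0.png

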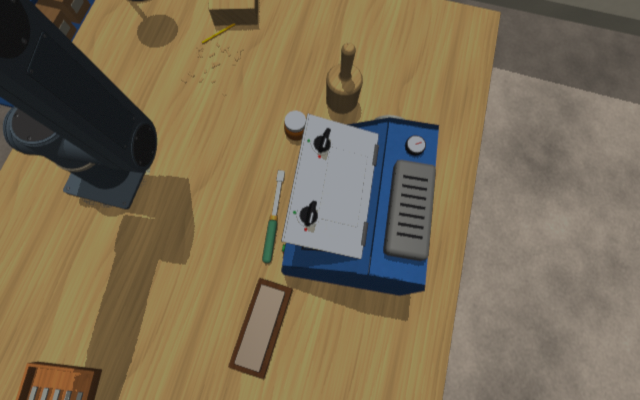

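View pics/top0.png

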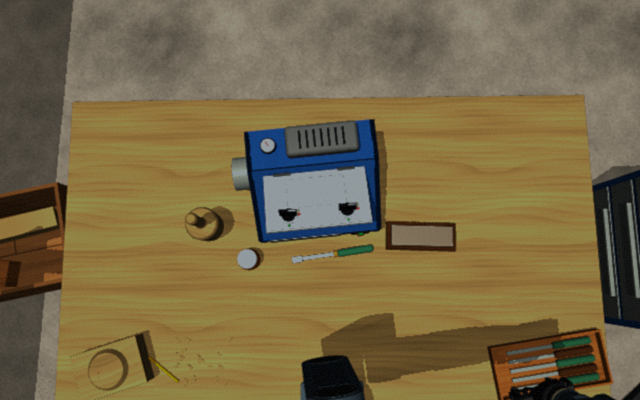

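View pics/wrist0.png

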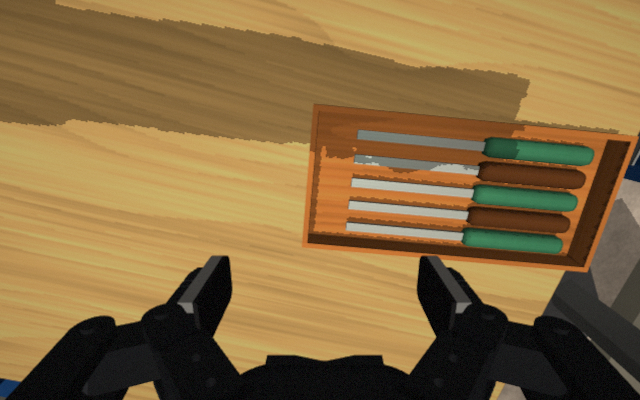

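The scene view shows the extractor at about (360,200), with the raised white hatch and black wings at (322,143) and (309,215). In the top view the wings are at (289,214) and (348,209), the mallet at (204,222), the jar at (249,259), the gouge at (333,254) and the stone at (421,236). Next I'll zoom in.

Run:
```python
import cv2
a=cv2.imread('pics/scene0.png')[100:300,260:460]; cv2.imwrite('pics/s0z.png',cv2.resize(a,(600,600),interpolation=cv2.INTER_CUBIC))
a=cv2.imread('pics/top0.png')[110:270,220:400]; cv2.imwrite('pics/t0z.png',cv2.resize(a,(720,640),interpolation=cv2.INTER_CUBIC)[:600])
```

```text
(no output)
```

View pics/s0z.png

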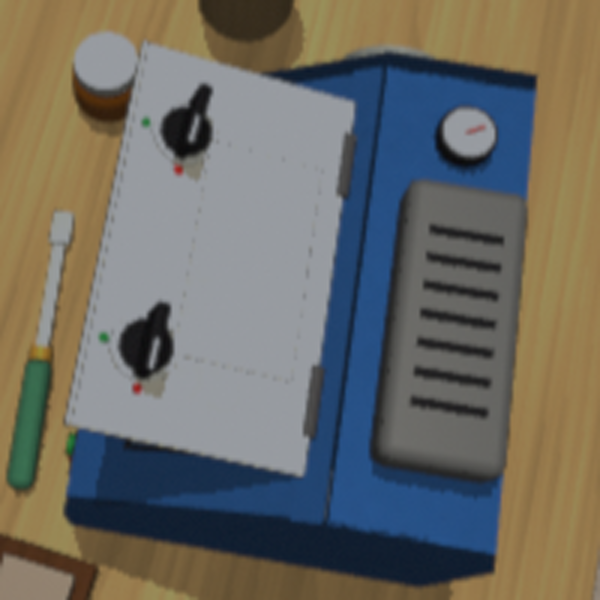

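View pics/t0z.png

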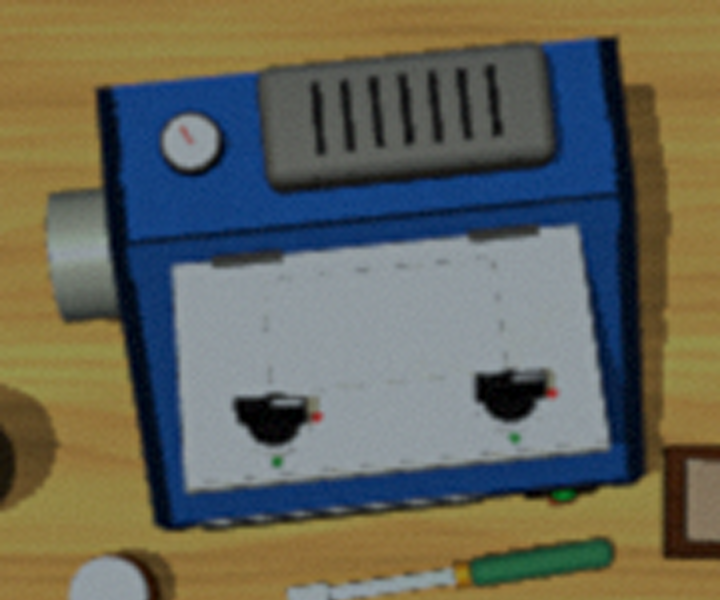

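```bash
cat > h.py <<'E'
import numpy as np
from plant import optics
def ray(n,u,v):
    c=optics.get_calibration(n);R=c['R'];o=-R.T@c['t']
    d=R.T@np.array([(u-c['cx'])/c['fx'],(v-c['cy'])/c['fy'],1]);return o,d/np.linalg.norm(d)
def tri(rs):
    A=0;b=0
    for o,d in rs:
        P=np.eye(3)-np.outer(d,d);A=A+P;b=b+P@o
    x=np.linalg.solve(A,b);return x,max(np.linalg.norm((np.eye(3)-np.outer(d,d))@(x-o)) for o,d in rs)
def proj(n,X):
    c=optics.get_calibration(n);p=c['R']@X+c['t'];return np.array([c['fx']*p[0]/p[2]+c['cx'],c['fy']*p[1]/p[2]+c['cy']])
E
python3 - <<'E'
from h import *
P={'LF':((141,42),(185,492)),'LH':((354,102),(173,266)),'RF':((66,424),(610,446)),'RH':((304,474),(578,226)),
'Lg':((146,122),(277,462)),'Lr':((179,169),(317,417)),'Rg':((104,337),(515,438)),'Rr':((137,387),(551,393)),
'cL':((386,67),(130,242)),'cR':((327,523),(618,196)),'bL':((536,76),(100,90)),'bR':((497,555),(614,40))}
r={}
for k,(s,t) in P.items():
    x,e=tri([ray('scene',260+s[0]/3,100+s[1]/3),ray('top',220+t[0]/4,110+t[1]/4)]);r[k]=x;print(k,x.round(4),round(e,4))
n=np.linalg.norm
print(n(r['LF']-r['RF']),n(r['LH']-r['RH']),n(r['LF']-r['LH']),n(r['RF']-r['RH']))
u=((r['LF']-r['LH'])+(r['RF']-r['RH']))/2;print(u, np.degrees(np.arcsin(u[2]/n(u))))
y=r['LF']-r['RF']+r['LH']-r['RH'];print(np.degrees(np.arctan2(-y[0],y[1])))
print((r['LH']+r['RH'])/2)
E
```

```text
LF [0.5295 0.1736 0.2567] 0.0013
LH [0.6915 0.1863 0.2215] 0.0017
RF [ 0.557  -0.1114  0.2588] 0.0017
RH [ 0.7169 -0.0967  0.2231] 0.0027
Lg [0.5495 0.1122 0.2572] 0.002
Lr [0.5806 0.0855 0.2516] 0.0023
Rg [ 0.564  -0.0478  0.2555] 0.0022
Rr [ 0.5946 -0.0735  0.2498] 0.0016
cL [0.7074 0.2152 0.232 ] 0.0023
cR [ 0.7384 -0.1249  0.2242] 0.0033
bL [0.8167 0.2366 0.2339] 0.0028
bR [ 0.8397 -0.1213  0.266 ] 0.0043
0.28632616063925315 0.28418652346027934 0.16626396480789338 0.1644503865202889
[-0.16093148 -0.01370959  0.03542335] 12.370255538697828
5.329200264302076
[0.7042008  0.04482186 0.22231117]
```

Emit:
move_arm --motion '[[[0.2, 0.4, 0.4, 0, 0, 0.05, -1], [0.4, 0.7, 0.8, 0, 0, 0.1, -1], [0.6, 1, 1, 0, 0, 0.15, -1], [0.7, 1, 1, 0, 0, 0.2, -1], [0.7, 1, 1, 0, 0, 0.25, -1]]]'

```text
time: 0.78
ee_pos: [0.2343, -0.3579, 0.3845]
orientation: [[0.862, 0.003, 0.506], [-0.506, -0.005, 0.862], [0.005, -1.0, -0.003]]
force: [0.1, -1.8, -1.7]
width: 0.001
```

Run:
```python
from h import *
from plant import status
for n,(u,v),z in [('mallet',(204,225),.06),('jar',(249,258),.065),('gougetipL',(293,261),.01),('gougeR',(373,246),.012),('stone',(421,236),.03)]:
    o,d=ray('top',u,v);print(n,o+d*(z-o[2])/d[2])
s=status.sense();print(s['qpos'],s['ee_pos'])
```

```text
mallet [0.57209502 0.38648735 0.06      ]
jar [0.46912435 0.24617352 0.065     ]
gougetipL [0.46012317 0.11544586 0.01      ]
gougeR [ 0.50416691 -0.13714768  0.012     ]
stone [ 0.53257266 -0.28604254  0.03      ]
[-1.14887823e+00 -1.07190851e-01  2.62965034e-01  1.93525266e+00
  8.23072900e-04  9.52727038e-01] [ 0.23428903 -0.35794773  0.38453903]
```

Emit:
move_arm --motion '[[[0.3, 0.4, 0, 0, 0, 0.06, -1], [0.6, 0.8, 0, 0, 0, 0.12, -1], [0.9, 1, 0, 0, 0, 0.17, -1], [1, 1, 0, 0, 0, 0.22, -1], [1, 1, 0, 0, 0, 0.25, -1]]]'

```text
time: 1.4
ee_pos: [0.3838, -0.2079, 0.3804]
orientation: [[0.968, -0.001, -0.25], [0.25, 0.001, 0.968], [-0.001, -1.0, 0.001]]
force: [0.0, 0.1, -0.6]
width: -0.002
```

Emit:
move_arm --motion '[[[0.3, 0.4, 0, 0, 0, 0.06, -1], [0.6, 0.8, 0, 0, 0, 0.12, -1], [0.9, 1, 0, 0, 0, 0.17, -1], [0.9, 1, 0, 0, 0, 0.22, -1], [0.9, 1, 0, 0, 0, 0.25, -1]]]'

```text
time: 2.02
ee_pos: [0.5182, -0.0579, 0.3799]
orientation: [[0.509, -0.002, -0.861], [0.861, 0.001, 0.509], [-0.001, -1.0, 0.002]]
force: [-0.4, -0.8, -0.2]
width: 0.001
```

Emit:
move_arm --motion '[[[0.1, 0.3, 0, 0, 0, 0.05, -1], [0.2, 0.6, -0.1, 0, 0, 0.1, -1], [0.27, 0.6, -0.3, 0, 0, 0.15, -1], [0.27, 0.6, -0.53, 0, 0, 0.198, -1], [0.27, 0.6, -0.53, 0, 0, 0.198, -1]]]'

```text
time: 2.65
ee_pos: [0.5555, 0.031, 0.297]
orientation: [[-0.08, -0.01, -0.997], [0.997, 0.001, -0.08], [0.001, -1.0, 0.01]]
force: [-0.2, -0.1, -0.0]
width: 0.0
```

Run:
```python
from plant import status, optics
import cv2,numpy as np
s=status.sense();print(s['time'],s['qpos'].round(3),s['ee_pos'].round(4));
im=np.hstack([optics.get_image("scene")[90:300,240:460],optics.get_image("wrist")[::2,::2][:200] if 0 else np.zeros((210,1,3),np.uint8)])
cv2.imwrite("pics/s1.png",cv2.resize(im[:,:,::-1],None,fx=2.7,fy=2.7))
```

```text
2.65 [-0.065  0.172  0.366  1.775  0.    -0.145] [0.5555 0.031  0.297 ]
```

View pics/s1.png

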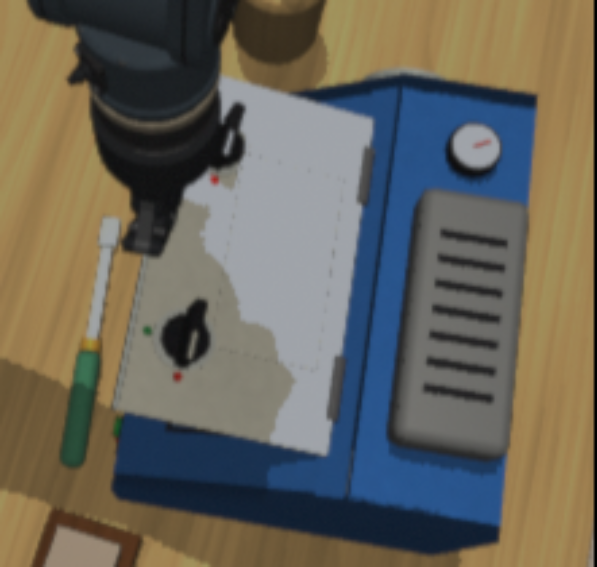

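```bash
cat >> h.py <<'E'
yaw=np.radians(5.1); ex=np.array([np.cos(yaw),np.sin(yaw),0]);ey=np.array([-np.sin(yaw),np.cos(yaw),0]);ez=np.array([0,0,1.])
A0=np.radians(12.4); H0=np.array([.7042,.0448,.2223]); piv=H0-.006*(np.sin(A0)*ex+np.cos(A0)*ez)
def hp(a,dx,dy,dz): # a = free edge elevation rad; dx from hinge, dy left, dz out
    f=-np.cos(a)*ex+np.sin(a)*ez; n=np.sin(a)*ex+np.cos(a)*ez
    return piv+.006*n+dx*f+dy*ey+dz*n
E
python3 - <<'E'
from h import *
p0=np.array([.5582,.0321,.3002])  # commanded approx
from plant import status
s=status.sense();p0=s['ee_pos']
for a in [20,12.4,8,4,0,-4,-8,-12,-16,-20,-24,-28,-32,-35,-37]:
    E=hp(np.radians(a),.15,0,0); phi=max(0,-a); rv=-np.radians(phi)*ey/np.pi
    print(a,E.round(4),((E-p0)/.15).round(3),rv.round(3))
E
```

```text
20 [0.5646 0.0323 0.2734] [ 0.053  0.011 -0.178] [ 0. -0. -0.]
12.4 [0.5583 0.0318 0.2545] [ 0.011  0.007 -0.304] [ 0. -0. -0.]
8 [0.5558 0.0316 0.2433] [-0.005  0.005 -0.379] [ 0. -0. -0.]
4 [0.5543 0.0314 0.2329] [-0.016  0.004 -0.448] [ 0. -0. -0.]
0 [0.5535 0.0314 0.2224] [-0.021  0.004 -0.517] [ 0. -0. -0.]
-4 [0.5535 0.0313 0.212 ] [-0.021  0.004 -0.587] [ 0.002 -0.022 -0.   ]
-8 [0.5541 0.0314 0.2015] [-0.017  0.004 -0.657] [ 0.004 -0.044 -0.   ]
-12 [0.5555 0.0315 0.1911] [-0.007  0.005 -0.726] [ 0.006 -0.066 -0.   ]
-16 [0.5577 0.0317 0.1809] [ 0.007  0.006 -0.795] [ 0.008 -0.089 -0.   ]
-20 [0.5605 0.032  0.1708] [ 0.026  0.008 -0.862] [ 0.01  -0.111 -0.   ]
-24 [0.564  0.0323 0.1609] [ 0.049  0.01  -0.928] [ 0.012 -0.133 -0.   ]
-28 [0.5682 0.0327 0.1513] [ 0.077  0.013 -0.992] [ 0.014 -0.155 -0.   ]
-32 [0.573  0.0331 0.142 ] [ 0.11   0.016 -1.053] [ 0.016 -0.177 -0.   ]
-35 [0.5771 0.0335 0.1353] [ 0.137  0.018 -1.098] [ 0.017 -0.194 -0.   ]
-37 [0.58   0.0337 0.131 ] [ 0.156  0.02  -1.127] [ 0.018 -0.205 -0.   ]
```

Emit:
move_arm --motion '[[[0.03, 0, -0.2, 0, 0, 0, -1], [0.03, 0, -0.28, 0, 0, 0, -1], [0.02, 0, -0.36, 0, 0, 0, -1], [0.01, 0, -0.44, 0, 0, 0, -1], [0, 0, -0.51, 0, 0, 0, -1], [0, 0, -0.58, 0, -0.02, 0, -1], [0, 0, -0.65, 0, -0.045, 0, -1], [0.01, 0, -0.72, 0, -0.065, 0, -1], [0.02, 0, -0.79, 0.01, -0.09, 0, -1]]]'

```text
time: 3.82
ee_pos: [0.5613, 0.0313, 0.1836]
orientation: [[-0.084, 0.283, -0.955], [0.996, 0.032, -0.078], [0.009, -0.959, -0.285]]
force: [0.3, -0.2, 2.5]
width: 0.001
```

Run:
```python
from plant import status, optics
import cv2,numpy as np
s=status.sense();print(s['time'],s['qpos'].round(3),s['ee_pos'].round(4),s['force']);
im=optics.get_image("scene")[90:300,240:460]
cv2.imwrite("pics/s2.png",cv2.resize(im[:,:,::-1],None,fx=2.7,fy=2.7))
```

```text
3.825 [-0.097 -0.177 -0.244  1.221  0.06  -0.171] [0.5613 0.0313 0.1836] [ 0.31791732 -0.1610869   2.45046032]
```

View pics/s2.png

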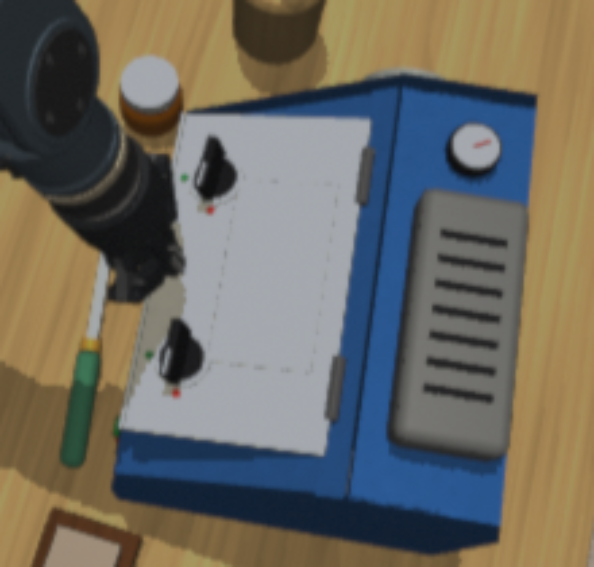

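Emit:
move_arm --motion '[[[0.02, 0, -0.07, 0, -0.022, 0, -1], [0.04, 0, -0.13, 0, -0.045, 0, -1], [0.07, 0.01, -0.2, 0.005, -0.067, 0, -1], [0.1, 0.01, -0.26, 0.008, -0.09, 0, -1], [0.12, 0.01, -0.29, 0.01, -0.105, 0, -1], [0.13, 0.01, -0.31, 0.01, -0.105, 0, -1], [0.14, 0.01, -0.325, 0.01, -0.105, 0, -1], [0.14, 0.01, -0.325, 0.01, -0.105, 0, -1]]]'

```text
time: 4.88
ee_pos: [0.578, 0.0325, 0.1359]
orientation: [[-0.085, 0.567, -0.819], [0.996, 0.059, -0.063], [0.013, -0.821, -0.57]]
force: [-39.1, -1.4, 26.2]
width: 0.003
```

Run:
```python
from plant import status, optics
import cv2,numpy as np
s=status.sense();print(s['time'],s['qpos'].round(3),s['ee_pos'].round(4),s['force']);
im=optics.get_image("scene")[90:300,240:460]
cv2.imwrite("pics/s3.png",cv2.resize(im[:,:,::-1],None,fx=2.7,fy=2.7))
```

```text
4.875 [-0.134 -0.446 -0.661  0.762  0.134 -0.174] [0.578  0.0325 0.1359] [-39.06274195  -1.39262699  26.15097342]
```

View pics/s3.png

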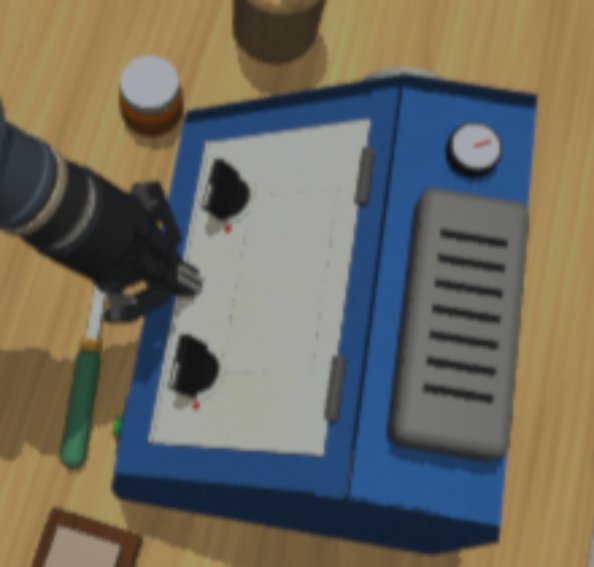

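Emit:
move_arm --motion '[[[-0.12, -0.01, 0.16, 0, 0, 0, -1], [-0.3, -0.03, 0.42, 0, 0, 0, 1], [-0.5, -0.04, 0.7, 0, 0, 0, 1], [-0.5, -0.04, 0.7, 0, 0, 0, 1]]]'

```text
time: 5.42
ee_pos: [0.5082, 0.0257, 0.2472]
orientation: [[-0.085, 0.583, -0.808], [0.996, 0.057, -0.064], [0.009, -0.811, -0.585]]
force: [0.5, -0.1, -0.2]
width: 0.64
```

Run:
```python
from plant import status, optics
from h import *
import cv2
s=status.sense();print(s['time'],s['qpos'].round(3),s['ee_pos'].round(4),s['force'],s['orientation']);
np.savez('w4.npz',p=s['ee_pos'],R=s['orientation'])
im=optics.get_image("wrist");cv2.imwrite("pics/w4.png",im[:,:,::-1])
im=optics.get_image("top")[110:260,220:400];cv2.imwrite("pics/t4.png",cv2.resize(im[:,:,::-1],None,fx=4,fy=4,interpolation=cv2.INTER_CUBIC))
a=np.radians(-35);he=optics.get_calibration('wrist');c=he['hand_eye']
for n,d in [('L',.08),('R',-.08)]:
    X=hp(a,.125,d,.036);Xt=s['orientation'].T@(X-s['ee_pos']);Xc=np.linalg.inv(c)@np.r_[Xt,1]
    print(n,hp(a,.125,d,0),[he['fx']*Xc[0]/Xc[2]+he['cx'],he['fy']*Xc[1]/Xc[2]+he['cy']],proj('top',X))
```

```text
5.425 [-0.184 -0.689 -0.59   1.063  0.164 -0.215] [0.5082 0.0257 0.2472] [ 0.48251642 -0.12844121 -0.19411722] [[-0.08538529  0.582717   -0.80817712]
 [ 0.9963073   0.05726796 -0.06396985]
 [ 0.00900633 -0.81065485 -0.58545504]]
L [0.59038868 0.11496058 0.14965782] [np.float64(426.6334818058956), np.float64(218.70918907679314)] [290.28890697 220.49857189]
R [ 0.60461176 -0.04440599  0.14965782] [np.float64(225.2972848930828), np.float64(220.6701165471575)] [346.19891491 214.86823922]
```

View pics/w4.png

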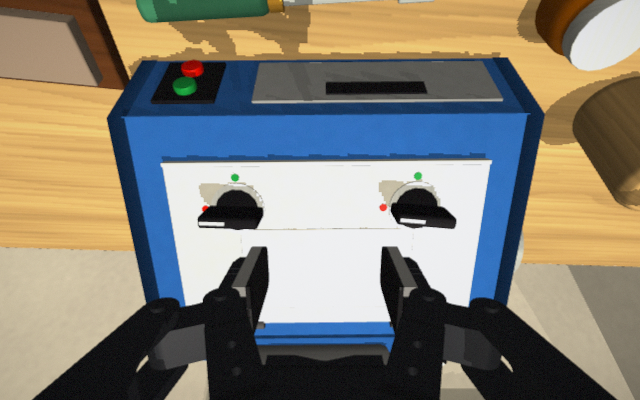

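View pics/t4.png

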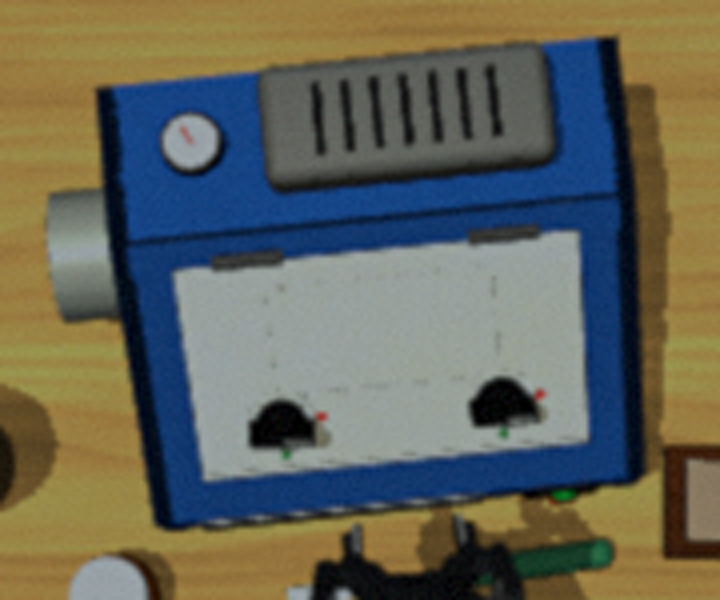

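```bash
python3 - <<'E'
from h import *
d=np.load('w4.npz');he=optics.get_calibration('wrist');c=he['hand_eye']
a=np.radians(-35);n=np.sin(a)*ex+np.cos(a)*ez;f=-np.cos(a)*ex+np.sin(a)*ez;Hs=piv+.006*n
def wr(u,v,h):
    dc=np.array([(u-he['cx'])/he['fx'],(v-he['cy'])/he['fy'],1]);dt=c[:3,:3]@dc
    o=d['R']@c[:3,3]+d['p'];D=d['R']@dt
    X=o+D*((Hs+n*h-o)@n)/(D@n); return ((X-Hs)@f).round(4),((X-Hs)@ey).round(4)
for k,(u,v,h) in dict(Rg=(235,177,0),Lg=(418,176,0),Lr=(383,207,0),Rr=(206,209,0),cFL=(490,160,0),cFR=(164,160,0),
  Rbar_nearR=(198,222,.036),Rbar_nearL=(262,226,.036),Lb1=(391,222,.036),Lb2=(455,226,.036)).items(): print(k,wr(u,v,h))
# dots from top & scene views on plane
for n_,(u,v) in dict(Lg=(287,453),Lr=(321,417),Rg=(504,432),Rr=(540,394),cFL=(205,481),cFR=(588,440),cHL=(174,271),cHR=(580,232)).items():
    o,D=ray('top',220+u/4,110+v/4);X=o+D*((Hs-o)@n)/(D@n);print(n_,((X-Hs)@f).round(4),((X-Hs)@ey).round(4))
E
python3 -c "
import cv2
a=cv2.imread('pics/w4.png')[150:250,160:500];cv2.imwrite('pics/w4z.png',cv2.resize(a,None,fx=2.3,fy=4.6,interpolation=2))"
```

```text
Rg (np.float64(0.1515), np.float64(-0.0791))
Lg (np.float64(0.1509), np.float64(0.0812))
Lr (np.float64(0.1223), np.float64(0.0519))
Rr (np.float64(0.122), np.float64(-0.1081))
cFL (np.float64(0.1645), np.float64(0.1423))
cFR (np.float64(0.1672), np.float64(-0.1386))
Rbar_nearR (np.float64(0.1241), np.float64(-0.1018))
Rbar_nearL (np.float64(0.1201), np.float64(-0.0512))
Lb1 (np.float64(0.1225), np.float64(0.0518))
Lb2 (np.float64(0.1185), np.float64(0.1034))
Lg 0.1541 0.0789
Lr 0.1272 0.051
Rg 0.1549 -0.0812
Rr 0.1264 -0.1093
cFL 0.1707 0.1414
cFR 0.1687 -0.1427
cHL 0.0007 0.1413
cHR 0.0019 -0.1442
```

View pics/w4z.png

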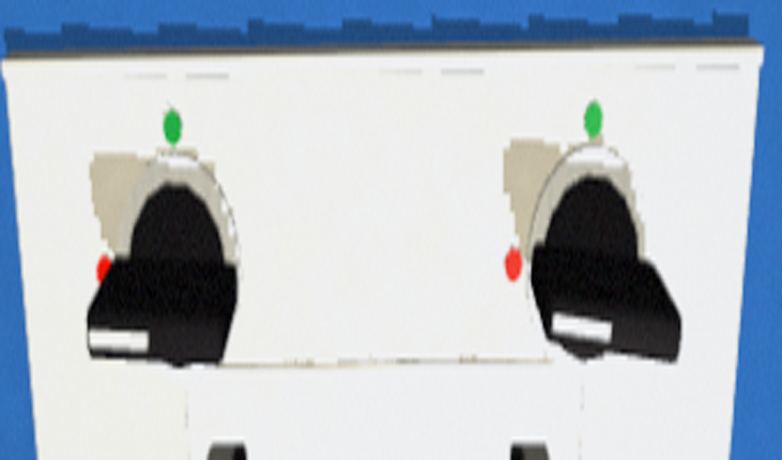

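```bash
cat > plan.py <<'E'
from h import *
from plant import status
from scipy.spatial.transform import Rotation as Ro
a=np.radians(-35);n=np.sin(a)*ex+np.cos(a)*ez;f=-np.cos(a)*ex+np.sin(a)*ez
def plan(dy,h,turn,yaw_extra=0,dx=.1245):
    s=status.sense(); R0=np.column_stack([f,-n,np.cross(f,-n)])
    Rt=Ro.from_rotvec(-turn*n).as_matrix()@R0
    rv=Ro.from_matrix(Rt@s['orientation'].T).as_rotvec()/np.pi
    X=hp(a,dx,dy,h)
    print('t',s['time'],'q',s['qpos'].round(3),'F',s['force'].round(1),'w',round(s['width'],3))
    print('target',X.round(4),'shift',((X-s['ee_pos'])/.15).round(3),'rot',rv.round(4))
E
python3 -c "
from plan import *
plan(.08,.075,0)
print(n/.15*.01)"
```

```text
t 5.525 q [-0.184 -0.685 -0.596  1.062  0.163 -0.215] F [-0.3  1.1 -0.3] w 0.806
target [0.5479 0.1112 0.2114] shift [ 0.273  0.568 -0.198] rot [-0.29   -0.0261  0.41  ]
[-0.03808705 -0.00339918  0.05461014]
```

Emit:
move_arm --motion '[[[0.03, 0.06, -0.02, -0.029, -0.003, 0.041, 0.2], [0.06, 0.12, -0.04, -0.058, -0.005, 0.082, 0.2], [0.09, 0.18, -0.06, -0.087, -0.008, 0.123, 0.2], [0.12, 0.24, -0.08, -0.116, -0.01, 0.164, 0.2], [0.15, 0.3, -0.1, -0.145, -0.013, 0.205, 0.2], [0.18, 0.36, -0.12, -0.174, -0.016, 0.246, 0.2], [0.21, 0.42, -0.14, -0.203, -0.018, 0.287, 0.2], [0.24, 0.5, -0.16, -0.232, -0.021, 0.328, 0.2], [0.27, 0.57, -0.2, -0.261, -0.023, 0.369, 0.2], [0.27, 0.57, -0.2, -0.29, -0.026, 0.41, 0.2]]]'

```text
time: 6.78
ee_pos: [0.5461, 0.1125, 0.2053]
orientation: [[-0.82, 0.565, 0.093], [-0.079, 0.05, -0.996], [-0.567, -0.824, 0.004]]
force: [-0.2, 0.4, 0.5]
width: 0.597
```

Run:
```python
from plan import *
import cv2
plan(.08,.0105,0)
plan(.08,.0105,0.05)
im=optics.get_image("wrist");cv2.imwrite("pics/w5.png",im[:,:,::-1])
```

```text
t 6.775 q [ 0.081 -0.525 -0.573  0.92   0.004 -1.584] F [-0.2  0.4  0.5] w 0.597
target [0.5848 0.1145 0.1585] shift [ 0.258  0.013 -0.312] rot [ 0.0015 -0.0024 -0.0014]
t 6.775 q [ 0.081 -0.525 -0.573  0.92   0.004 -1.584] F [-0.2  0.4  0.5] w 0.597
target [0.5848 0.1145 0.1585] shift [ 0.258  0.013 -0.312] rot [ 0.0106 -0.0016 -0.0145]
```

View pics/w5.png

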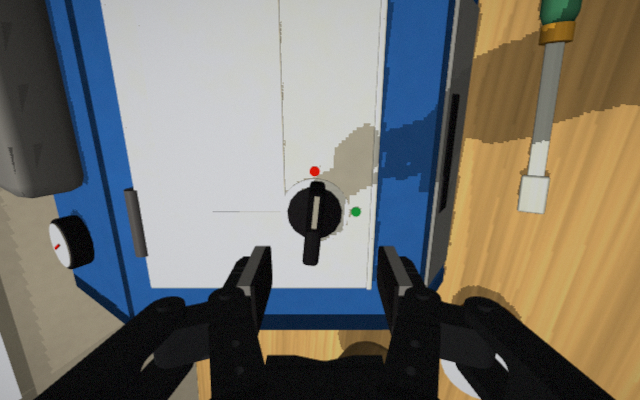

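Emit:
move_arm --motion '[[[0.06, 0, -0.06, 0, 0, 0, 0.2], [0.11, 0.01, -0.13, 0, 0, 0, 0.2], [0.16, 0.01, -0.19, 0, 0, 0, 0.2], [0.21, 0.01, -0.25, 0, 0, 0, 0.2], [0.258, 0.013, -0.31, 0, 0, 0, 0.2], [0.258, 0.013, -0.31, 0, 0, 0, 0.2]]]'

```text
time: 7.58
ee_pos: [0.5856, 0.1135, 0.1613]
orientation: [[-0.818, 0.569, 0.087], [-0.072, 0.049, -0.996], [-0.571, -0.821, 0.001]]
force: [-0.3, -0.3, 0.8]
width: 0.598
```

Run:
```python
from plan import *
import cv2
plan(.08,.0105,0)
im=optics.get_image("wrist");cv2.imwrite("pics/w6.png",im[:,:,::-1])
```

```text
t 7.575 q [ 0.076 -0.404 -0.583  0.784  0.006 -1.581] F [-0.3 -0.3  0.8] w 0.598
target [0.5848 0.1145 0.1585] shift [-0.005  0.007 -0.019] rot [ 0.0004 -0.0011  0.0005]
```

View pics/w6.png

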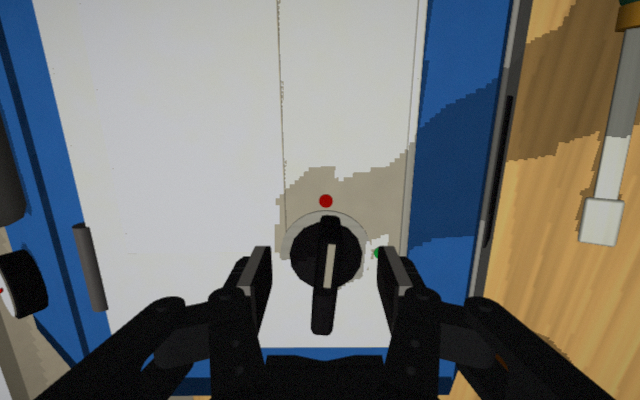

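Emit:
move_arm --motion '[[[-0.005, 0.005, -0.015, 0, 0, 0, -1], [-0.005, 0.005, -0.015, 0, 0, 0, -1], [-0.005, 0.005, -0.015, 0, 0, 0, -1], [-0.005, 0.005, -0.015, 0, 0, 0, -1], [-0.005, 0.005, -0.015, 0, 0, 0, -1], [-0.005, 0.005, -0.015, 0, 0, 0, -1]]]' --grip_force 50

```text
time: 8.38
ee_pos: [0.5849, 0.1142, 0.1611]
orientation: [[-0.817, 0.57, 0.088], [-0.073, 0.049, -0.996], [-0.573, -0.82, 0.001]]
force: [-6.4, -0.2, 2.9]
width: 0.105
```

```bash
python3 -c "
from plan import *
plan(.08,.0105,0)
plan(.08,.0135,1.57)"
```

```text
t 8.375 q [ 0.078 -0.407 -0.587  0.781  0.004 -1.579] F [-6.4 -0.2  2.9] w 0.105
target [0.5848 0.1145 0.1585] shift [-0.001  0.001 -0.017] rot [ 0.0005 -0.0004  0.0004]
t 8.375 q [ 0.078 -0.407 -0.587  0.781  0.004 -1.579] F [-6.4 -0.2  2.9] w 0.105
target [0.5831 0.1143 0.161 ] shift [-0.012  0.    -0.001] rot [ 0.2856  0.0247 -0.4092]
```

Emit:
move_arm --motion '[[[0, 0, 0, 0.029, 0.003, -0.041, -1], [0, 0, 0, 0.057, 0.005, -0.082, -1], [-0.002, 0, 0.003, 0.086, 0.007, -0.123, -1], [-0.005, 0, 0.007, 0.114, 0.01, -0.164, -1], [-0.008, 0, 0.012, 0.143, 0.012, -0.205, -1], [-0.011, -0.001, 0.016, 0.171, 0.015, -0.246, -1], [-0.011, -0.001, 0.016, 0.171, 0.015, -0.246, -1]]]'

```text
time: 9.25
ee_pos: [0.5828, 0.1145, 0.1622]
orientation: [[-0.553, 0.568, -0.609], [0.762, 0.05, -0.646], [-0.337, -0.821, -0.461]]
force: [-3.1, 0.5, -0.9]
width: 0.105
```

```bash
python3 -c "
from plan import *
plan(.08,.0135,1.57)"
```

```text
t 9.25 q [ 0.078 -0.411 -0.587  0.788  0.005 -0.639] F [-3.1  0.5 -0.9] w 0.105
target [0.5831 0.1143 0.161 ] shift [ 0.002 -0.001 -0.008] rot [ 0.1145  0.009  -0.1641]
```

Low force, as expected. I'll carry on to about 90°, then release.

Emit:
move_arm --motion '[[[0, 0, 0, 0.029, 0.003, -0.041, -1], [0, 0, 0, 0.057, 0.005, -0.082, -1], [0, 0, 0, 0.086, 0.007, -0.123, -1], [0, 0, 0, 0.112, 0.01, -0.161, -1], [0, 0, 0, 0.112, 0.01, -0.161, -1]]]'

```text
time: 9.88
ee_pos: [0.5832, 0.1152, 0.1611]
orientation: [[-0.101, 0.567, -0.817], [0.995, 0.052, -0.087], [-0.007, -0.822, -0.57]]
force: [4.7, 2.5, -7.4]
width: 0.108
```

```bash
python3 -c "
from plan import *
plan(.08,.0135,1.57)
s=status.sense();print(s['torque'])"
```

```text
t 9.875 q [ 0.078 -0.409 -0.587  0.787  0.008 -0.023] F [ 4.7  2.5 -7.4] w 0.108
target [0.5831 0.1143 0.161 ] shift [-0.001 -0.006 -0.   ] rot [ 0.0021 -0.0013 -0.0036]
[0.34602539 0.37869204 0.26058781]
```

Emit:
move_arm --motion '[[[0, 0, 0, 0, 0, 0, 0.2], [0, 0, 0, 0, 0, 0, 0.2], [0, 0, 0, 0, 0, 0, 0.2], [0, 0, 0, 0, 0, 0, 0.2], [-0.1, -0.01, 0.14, 0, 0, 0, 0.2], [-0.2, -0.02, 0.29, 0, 0, 0, 0.2], [-0.25, -0.02, 0.36, 0, 0, 0, 0.2], [-0.25, -0.02, 0.36, 0, 0, 0, 0.2]]]'

```text
time: 10.88
ee_pos: [0.5466, 0.1113, 0.2189]
orientation: [[-0.097, 0.572, -0.815], [0.995, 0.05, -0.084], [-0.007, -0.819, -0.574]]
force: [-0.9, 0.6, 0.1]
width: 0.601
```

Run:
```python
from plan import *
import cv2
plan(-.08,.075,0)
im=optics.get_image("wrist");cv2.imwrite("pics/w7.png",im[:,:,::-1])
```

```text
t 10.875 q [ 0.078 -0.533 -0.555  0.938  0.005 -0.021] F [-0.9  0.6  0.1] w 0.601
target [ 0.5622 -0.0482  0.2114] shift [ 0.104 -1.063 -0.05 ] rot [-0.2834 -0.025   0.4068]
```

View pics/w7.png

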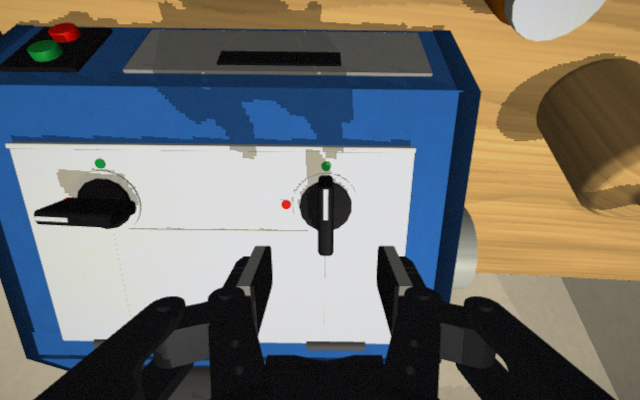

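The left bar now points up and down the slope, with its white line at (326,200) towards the green dot at (326,166). On to the right latch.

Emit:
move_arm --motion '[[[0.01, -0.1, 0, -0.029, -0.003, 0.041, 0.2], [0.02, -0.2, 0, -0.058, -0.005, 0.082, 0.2], [0.03, -0.3, -0.01, -0.087, -0.008, 0.123, 0.2], [0.04, -0.4, -0.02, -0.116, -0.01, 0.164, 0.2], [0.05, -0.5, -0.02, -0.145, -0.013, 0.205, 0.2], [0.06, -0.6, -0.03, -0.174, -0.016, 0.246, 0.2], [0.07, -0.7, -0.03, -0.203, -0.018, 0.287, 0.2], [0.08, -0.8, -0.04, -0.232, -0.021, 0.328, 0.2], [0.09, -0.9, -0.05, -0.261, -0.023, 0.369, 0.2], [0.1, -1.0, -0.05, -0.283, -0.025, 0.407, 0.2]]]'

```text
time: 12.18
ee_pos: [0.5604, -0.039, 0.2071]
orientation: [[-0.818, 0.568, 0.092], [-0.077, 0.05, -0.996], [-0.57, -0.822, 0.003]]
force: [-0.3, -0.2, -0.3]
width: 0.6
```

Run:
```python
from plan import *
plan(-.08,.04,0)
plan(-.08,.012,0)
```

```text
t 12.175 q [-0.317 -0.501 -0.551  0.953  0.227 -1.914] F [-0.3 -0.2 -0.3] w 0.6
target [ 0.5822 -0.0464  0.1827] shift [ 0.145 -0.049 -0.162] rot [ 0.0009 -0.0013 -0.0009]
t 12.175 q [-0.317 -0.501 -0.551  0.953  0.227 -1.914] F [-0.3 -0.2 -0.3] w 0.6
target [ 0.5982 -0.045   0.1598] shift [ 0.252 -0.04  -0.315] rot [ 0.0009 -0.0013 -0.0009]
```

Emit:
move_arm --motion '[[[0.03, -0.05, -0.03, 0, 0, 0, 0.2], [0.09, -0.05, -0.1, 0, 0, 0, 0.2], [0.145, -0.05, -0.16, 0, 0, 0, 0.2], [0.145, -0.05, -0.16, 0, 0, 0, 0.2]]]'

```text
time: 12.68
ee_pos: [0.5822, -0.0453, 0.183]
orientation: [[-0.819, 0.568, 0.088], [-0.072, 0.051, -0.996], [-0.57, -0.822, -0.001]]
force: [-0.9, -0.3, 0.2]
width: 0.602
```

Run:
```python
from plan import *
import cv2
plan(-.08,.012,0)
im=optics.get_image("wrist");cv2.imwrite("pics/w8.png",im[:,:,::-1])
```

```text
t 12.675 q [-0.316 -0.43  -0.553  0.881  0.226 -1.908] F [-0.9 -0.3  0.2] w 0.602
target [ 0.5982 -0.045   0.1598] shift [ 0.107  0.002 -0.155] rot [-0.0001 -0.0014  0.0002]
```

View pics/w8.png

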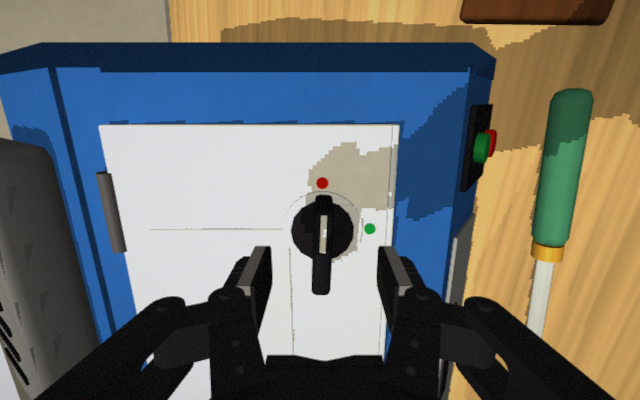

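The right bar, at (322,245), sits centred between the fingers. I'll descend and close.

Emit:
move_arm --motion '[[[0.04, 0, -0.05, 0, 0, 0, 0.2], [0.08, 0, -0.11, 0, 0, 0, 0.2], [0.107, 0.002, -0.155, 0, 0, 0, 0.2], [0.107, 0.002, -0.155, 0, 0, 0, -1], [0.107, 0.002, -0.155, 0, 0, 0, -1], [0.107, 0.002, -0.155, 0, 0, 0, -1], [0.107, 0.002, -0.155, 0, 0, 0, -1], [0.107, 0.002, -0.155, 0, 0, 0, -1], [0.107, 0.002, -0.155, 0, 0, 0, -1]]]'

```text
time: 13.85
ee_pos: [0.5983, -0.0462, 0.1624]
orientation: [[-0.817, 0.57, 0.087], [-0.072, 0.048, -0.996], [-0.572, -0.82, 0.002]]
force: [-5.7, -1.8, 1.9]
width: 0.106
```

Emit:
move_arm --motion '[[[0, 0, 0, 0.029, 0.003, -0.041, -1], [0, 0, 0, 0.057, 0.005, -0.082, -1], [-0.002, 0, 0.003, 0.086, 0.007, -0.123, -1], [-0.005, 0, 0.007, 0.114, 0.01, -0.164, -1], [-0.008, 0, 0.012, 0.143, 0.012, -0.205, -1], [-0.011, -0.001, 0.016, 0.171, 0.015, -0.246, -1], [-0.011, -0.001, 0.016, 0.171, 0.015, -0.246, -1]]]'

```text
time: 14.72
ee_pos: [0.5956, -0.0456, 0.163]
orientation: [[-0.552, 0.567, -0.612], [0.764, 0.05, -0.643], [-0.334, -0.822, -0.46]]
force: [-6.0, 0.6, -0.1]
width: 0.102
```

```bash
python3 -c "
from plan import *
plan(-.08,.0145,1.57)"
```

```text
t 14.725 q [-0.305 -0.384 -0.56   0.826  0.22  -0.956] F [-6.   0.6 -0.1] w 0.102
target [ 0.5967 -0.0451  0.1618] shift [ 0.007  0.003 -0.008] rot [ 0.1137  0.0083 -0.1634]
```

Emit:
move_arm --motion '[[[0, 0, 0, 0.029, 0.003, -0.041, -1], [0, 0, 0, 0.057, 0.005, -0.082, -1], [0, 0, 0, 0.086, 0.007, -0.123, -1], [0, 0, 0, 0.112, 0.01, -0.161, -1], [0, 0, 0, 0.112, 0.01, -0.161, -1]]]'

```text
time: 15.35
ee_pos: [0.5959, -0.0444, 0.1616]
orientation: [[-0.1, 0.565, -0.819], [0.995, 0.054, -0.085], [-0.004, -0.823, -0.568]]
force: [3.4, 3.8, -7.7]
width: 0.102
```

Emit:
move_arm --motion '[[[0, 0, 0, 0, 0, 0, 0.2], [0, 0, 0, 0, 0, 0, 0.2], [0, 0, 0, 0, 0, 0, 0.2], [0, 0, 0, 0, 0, 0, 0.2], [-0.1, -0.01, 0.14, 0, 0, 0, 0.2], [-0.2, -0.02, 0.29, 0, 0, 0, 0.2], [-0.25, 0.1, 0.36, 0, 0, 0, 0.2], [-0.45, 0.3, 0.5, 0, 0, 0, 0.2], [-0.6, 0.53, 0.6, 0, 0, 0, 0.2], [-0.6, 0.53, 0.6, 0, 0, 0, 0.2]]]'

```text
time: 16.6
ee_pos: [0.5073, 0.0351, 0.2584]
orientation: [[-0.101, 0.574, -0.813], [0.995, 0.051, -0.088], [-0.009, -0.818, -0.576]]
force: [-0.6, -0.2, 0.5]
width: 0.6
```

Run:
```python
from plan import *
import cv2
plan(0,.1,1.57)
im=optics.get_image("wrist");cv2.imwrite("pics/w9.png",im[:,:,::-1])
im=optics.get_image("top")[110:260,180:460];cv2.imwrite("pics/t9.png",cv2.resize(im[:,:,::-1],None,fx=2.8,fy=2.8,interpolation=cv2.INTER_CUBIC))
```

```text
t 16.6 q [-0.148 -0.673 -0.554  1.089  0.135 -0.21 ] F [-0.6 -0.2  0.5] w 0.6
target [0.5408 0.0302 0.2319] shift [ 0.223 -0.033 -0.177] rot [ 0.0025  0.0011 -0.0036]
```

View pics/w9.png

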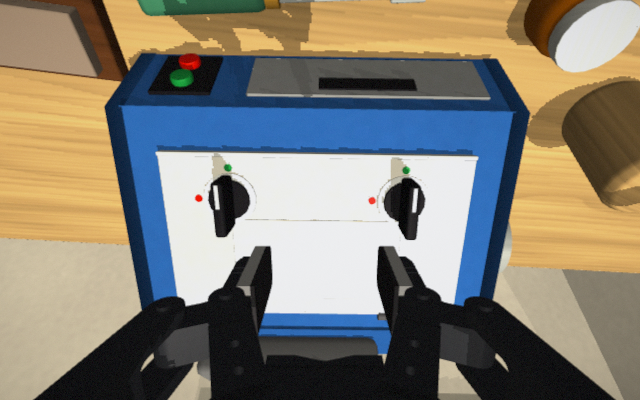

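View pics/t9.png

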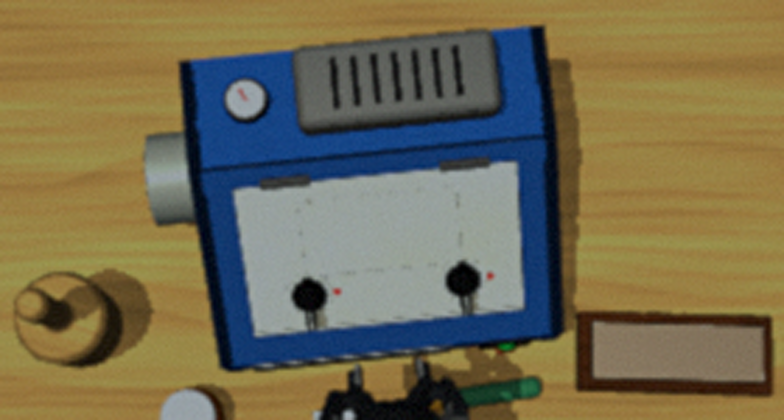

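Run:
```python
import cv2
a=cv2.imread('pics/w9.png')[155:245,190:440]
cv2.imwrite('pics/w9z.png',cv2.resize(a,None,fx=3.2,fy=6,interpolation=2))
from plan import *
s=status.sense();he=optics.get_calibration('wrist');c=he['hand_eye'];Hs=piv+.006*n
import numpy as np
im=cv2.imread('pics/w9.png');g=im.min(2)
for nm,(x0,x1) in dict(R=(212,222),L=(411,420)).items():
    m=np.zeros(g.shape,np.uint8);m[184:216,x0:x1]=(g[184:216,x0:x1]>150);
    k,lab,st,ce=cv2.connectedComponentsWithStats(m);i=1+st[1:,4].argmax();print(nm,st[i])
    ys,xs=np.nonzero(lab==i);P=[]
    for u,v in zip(xs,ys):
        dt=c[:3,:3]@np.array([(u-he['cx'])/he['fx'],(v-he['cy'])/he['fy'],1]);o=s['orientation']@c[:3,3]+s['ee_pos'];D=s['orientation']@dt
        X=o+D*((Hs+n*.036-o)@n)/(D@n);P.append([(X-Hs)@f,(X-Hs)@ey])
    P=np.array(P);w,V=np.linalg.eigh(np.cov(P.T));v=V[:,1]*np.sign(V[0,1]);print(P.mean(0),P.min(0),P.max(0),'angle',np.pi/2+np.arctan2(v[1],v[0]))
```

```text
R [213 186   7  23  98]
[ 0.13757247 -0.08084726] [ 0.12836128 -0.08252191] [ 0.14677265 -0.07905201] angle 1.5605112556448117
L [412 189   6  24 100]
[0.13681676 0.07813615] [0.12693744 0.07643675] [0.14627635 0.07988486] angle 1.566864706853632
```

View pics/w9z.png

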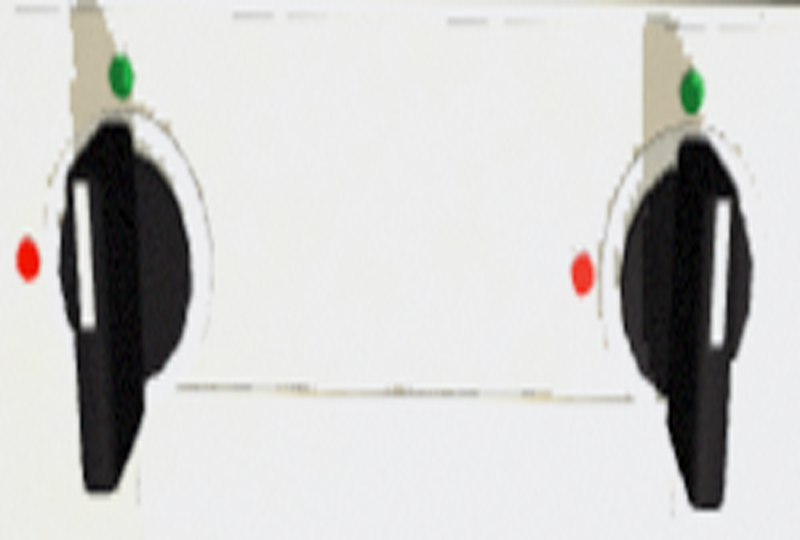

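Both bars measure about 1.56 rad with the hand clear, so I'm handing in.

```bash
python3 -c "
from plant import ctrl,status
print(status.sense()['force']);print(ctrl.hand_in())"
```

```text
[-0.06167228 -0.50209725 -0.66764459]
the job is handed in; nothing more can be done
None
```

I pushed the hatch shut with the closed fingertips at roughly 0.5 rad/s, pressing it home onto the seal with about 47 N. I then turned each wing latch a quarter turn clockwise, following it up about 3 mm, let go and backed off. I handed the job in at about 16.7 s.

My last checks:
- **Latches:** In the wrist view both white lines point at the green dots, at about 1.56 rad (left 1.567, right 1.561).
- **Hatch:** The last pictures show the hatch shut. At the seal, the fingertips stopped within about 1 mm of where I predicted the shut face would be.
- **Bystanders:** The mallet, jar, gouge and stone looked unmoved. I checked them by eye and did not measure them again.
- **Robot:** It was clear of everything, with the wrist force near zero.
- **Not measured directly:** I inferred that the latches dropped into their detents, because both were past 1.25 rad when released. My camera measurements of the hatch and dots also differed by 2–6 mm between views, but both grasps still came out centred.

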